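# Click the drilling template's fence into its index groove

## Robot

A 6-joint arm with a two-finger parallel gripper is mounted at the origin on a cart in front of the work surface, level with it; the furniture and walls round the work are solid. World frame = base frame: x ahead of the robot, y to its left, z up, the work surface at z = 0. Lengths are in mm, angles in rad, forces in N, time in s.
With the tool pointing down it reaches from about 225 to 725 mm from the base axis. Payload 3.1 kg.
Tool frame: the origin (TCP) lies at the very end of the fingers, on their centre line; the grasp point (between the pads) lies 19 mm behind it (ctrl.grip_point_offset is the distance from the TCP to the grasp point, in mm); z points along the fingers, x is the direction in which the jaws open and shut, and the axes are right-handed (so a half turn about z gives the same grasp; the last joint's range is limited). The gripper opens to 85 mm and grips with 20 to 120 N. Pads are 22 mm wide; open, the fingers measure 114 mm over their backs; the gripper's body (76 mm by 85 mm) begins 54 mm behind the grasp point. The pads swing forward as they close: fully open they stand 13 mm farther back than shut.
Start: joints at [-1.276, 0.048, 0.099, 1.622, 0, 1.443], TCP at [215.4, -478.769, 231.312] pointing down, gripper open.
Joint ranges: [-2.91, 2.91], [-0.99, 1.94], [-1.21, 1.42], [-2.12, 2.29], [-1.49, 1.47], [-3.14, 3.14]. Speed limits (rad/s): [2.79, 2.79, 3.14, 3.14, 3.14, 3.14].

## Interface

Orientations are given as a 3x3 rotation matrix whose columns are the frame's x, y, z axes.
In Python, from rig import ctrl gives the robot as it stands.
- The arm moves only by the tool send_rows, never from a script. Its argument "series" is a list of rows, each an object of numbers: "tx", "ty", "tz": the shift along the tool's x, y, z in cm; "roll": the turn about the tool's z in units of 8 degrees (1.0 is 8 degrees); "gripper": the gripper's target within -1 to 1 (shut at 1, half-way at 0, fully open at -1). A call has 1 to 8 rows; each row shifts and turns the pose as measured when the row begins, along the tool's axes as they then stand; what a row does not reach is not made up. A row lasts 1/10 s, in which the tool goes at most 50 mm and 8.59 degrees, less where a joint would pass 70% of its speed; a pose out of reach is approached as far as the arm can. A call with a gripper value outside its range is refused whole. The fingers move at their own pace and stop on an object; "grip_force" is the grip in N (left out, the last holds). Time passes only in rows, so rows that do not move let the fingers close. It gives the time, the measured TCP pose, the force and the opening at its end, in the units of the state.
- ctrl.state(): the state, without advancing time (a new reading comes with each control period).
- ctrl.grab_frame(name): name is "scene" or "top" or "wrist"; returns the picture (480x640x3 uint8, blue, green, red); there is no depth.
- ctrl.camera_params(name): a dict with "fx", "fy", "cx", "cy" (pixels), "eye" and "orientation" of the camera in the world; the wrist camera has in their place "tool_from_camera" (4x4, takes a point from camera to tool coordinates, whose origin is the TCP and whose axes are the tool frame's). Camera axes: x right, y up, looking along -z (the intrinsics and any distortion apply to the point x, -y, -z); pixel columns grow to the right and rows downward; lengths in mm; the calibration is good to about 2 mm. The wrist camera is an equidistant fisheye: a pixel r from the principal point sees the ray r / f radians off the axis. A picture is of the moment at which its call begins: read the wrist's pose just before it. camera_params takes no time and is no camera call.
- ctrl.sign_off(): hands the job in, once; it reports no verdict.
Trained networks look in the newest picture that a camera, given by its name, has taken for a name from the list of things; names that differ only in an ending like _2 or _b are one class to them, and where a whole thing is asked for, a point or a joint stands for the part that bears it (a point fixed in the world has none). Each returns a list of dicts, best first, with "conf" (0 to 1); they miss things now and then, are a little off and sometimes report something else, mostly with a low value. They report only what shows in the picture. A call takes as long as a camera call. They do not tell look-alikes from the thing itself.
- ctrl.recognise(camera, thing): "rect" ([left, top, right, bottom] in pixels, round what is visible of it).
- ctrl.cut_out(camera, thing): "pixels" (480x640 bool, what is visible of it) and "rect" ([left, top, right, bottom] in pixels, round what is visible of it).
- ctrl.place_of(camera, thing): "location" ([column, row] in pixels: a listed point, or the origin of a listed thing).
The state is a dict: "time": time; "qpos": joint angles; "qvel": joint speeds; "joint_efforts": joint torques, N m; "tool_pos": TCP position; "tool_rot": TCP orientation; "contact_force": force on the tool from outside, world axes, zero at the start; "torque": the same for the moment, N m; "finger_gap": finger opening in mm.
Only numpy, scipy, OpenCV 4.12 (cv2) and the standard library are available. Lean on these libraries where they do the work, as an engineer would, in place of code of your own. Each camera call takes 0.05 s, during which the arm holds its last target.

## Task

The drilling template for the new cabinet pull has to be set: with the outside of the fingertips, gently push the sliding fence by its bare aluminium trailing face along the rail, to the left, until you feel its spring ball drop into the groove of the index clamp, and leave it seated there with the hand clear. Only push: do not grip the fence or touch its black leading face, and do not shove the ball on over the groove's far lip. Leave everything else on the worktop where it is.

Things in the scene. Friction and masses are not known exactly. Their poses are not given: they have to be found in the camera images.
- template: Drilling template fixed to the worktop: aluminium rail 40 mm wide, 14 mm high, 360 mm long, with a plastic block (64 x 22 x 20 mm) at each end. Origin: centre of its underside. Its y axis runs along the rail, the way the fence must be pushed (to the robot's left, turned by up to 0.25 rad); x across the rail, away from the robot.
- fence (a joint): Travel of the sliding fence along the rail, 0 to 0.27 m, growing along template +y; it stays where left. Pushing takes about 1 N on the plain rail and 5 N up the clamp's ramp, then drops to nothing: from about 5 mm before the groove the fence springs forward by itself and seats. Pushing on meets 5 to 8 N up to the far lip.
- push_face (a point): Centre of the fence's trailing (-y) face, to be pushed. The fence is a bar across the rail, 110 mm along x, 24 mm along y, 16 to 52 mm above the worktop; this point is 34 mm up. Axes as the template's. Nothing sticks out behind this face; a low grey foot does so ahead of the bar.
- facing (a point): Black plastic strip, 110 x 6 x 36 mm, that forms the fence's leading (+y) face; not to be touched. This point is the centre of its outer face, 24 mm ahead of push_face along y, 34 mm above the worktop.
- ball_mark (a point): Centre of the steel spring ball (8 mm across) under the fence with its spring fully out: 40 mm to the near (-x) side of the rail's middle, 12 mm ahead (+y) of push_face, 8.5 mm above the worktop. The ball gives way upward by up to 11 mm against 5 N plus 1 N per mm; this point moves with the fence only.
- groove (a point): Middle of the V groove on top of the fixed steel index clamp (32 x 50 x 12 mm, small black thumb screw) on the rail's near side. Axes as the template's. Along y from here: ramp from -23 to -8 mm (the ball meets it at about -19), crest 9.5 mm above the worktop at -8 to -6, groove bottom 6 mm high at 0, far lip 11.5 mm high at +8 to +10. The ball is seated when ball_mark and this point agree along y.
- spice_jar: Bystander: spice jar with a yellow cap, 45 mm across, 100 mm high, standing beyond the rail. Origin at the centre of its underside.
- bar_pull: Bystander: metal bar pull, 31 x 138 x 10 mm, lying beyond the rail. Origin at the centre of its underside.
- cup_hinge: Bystander: metal cup hinge, 94 x 48 x 16 mm, lying on the near side of the rail. Origin at the centre of its underside.
- measure: Bystander: tape measure in a dark case, 32 x 84 x 66 mm, standing to the right. Origin at the centre of its underside.
- screws: Bystander, fixed: blue screw box, 73 x 127 x 28 mm, to the right. Origin at the centre of the underside.
- tape_roll: Bystander: roll of dark tape, 57 x 54 x 19 mm, to the right. Origin at the centre of the underside.
There are look-alikes about, which are no part of the job. What is shaped like the part that bears groove but orange is not meant.

How it is judged (in metres and radians):
On the way:
1. the fingers push on the fence's aluminium bar (contact force between the fingers and fence_c0 above 0.5 N), for 0.1 s.
At the end, for the whole second after the job is handed in: The spring ball sits in the index clamp's groove: along the rail, ball_mark is within 2 mm of groove and the fence is at rest; no bystander has been moved by more than 20 mm or lifted (y of ball_mark in the frame of groove between -0.002 and 0.002 m and velocity of joint fence between -0.005 and 0.005 m/s and not (distance of spice_jar from where it was at the start of the episode above 0.02 m or height (world z) of spice_jar above 0.015 m) and not (distance of bar_pull from where it was at the start of the episode above 0.02 m or height (world z) of bar_pull above 0.015 m) and not (distance of cup_hinge from where it was at the start of the episode above 0.02 m or height (world z) of cup_hinge above 0.015 m) and not (distance of measure from where it was at the start of the episode above 0.02 m or height (world z) of measure above 0.015 m) and not (distance of tape_roll from where it was at the start of the episode above 0.02 m or height (world z) of tape_roll above 0.015 m)); the robot touches nothing.
It fails at once if the ball was pushed over the groove's far lip (more than 8 mm past the middle of the groove) (y of ball_mark in the frame of groove above 0.008 m).
It fails at once if the black leading face of the fence was touched by the fingers, as in gripping it (contact force between the fingers and fence_c1 above 0.5 N).
It fails at once if the fence or template was pushed harder than 25 N (contact force between the arm and template above 25 N).
It fails at once if the fingers pushed on the fence or template harder than 25 N (contact force between the fingers and template above 25 N).
It fails at once if a bystander was moved by more than 20 mm or lifted ((distance of spice_jar from where it was at the start of the episode above 0.02 m or height (world z) of spice_jar above 0.015 m) or (distance of bar_pull from where it was at the start of the episode above 0.02 m or height (world z) of bar_pull above 0.015 m) or (distance of cup_hinge from where it was at the start of the episode above 0.02 m or height (world z) of cup_hinge above 0.015 m) or (distance of measure from where it was at the start of the episode above 0.02 m or height (world z) of measure above 0.015 m) or (distance of tape_roll from where it was at the start of the episode above 0.02 m or height (world z) of tape_roll above 0.015 m)).
It also fails if it takes over 48 s, if anything falls off the work surface, if the arm or the gripper's body presses on something with over 40 N, if the wrist force passes 120 N, or if a joint passes its speed limit or range.

## Working session

There is one attempt and no reset: what is moved stays moved. The work goes in short steps, Python scripts to look and compute and a tool call to move; the robot and the scene stay as the last step left them, time stands still between calls to the robot, and variables do not carry over. Pictures are saved under pics/ and viewed, and the job is handed in when it is done.

Besides the shell and the picture viewer there is one more tool, called as name(argument=value, ...) on one line, values as JSON. send_rows: Moves the arm, as the interface text tells. Its arguments: {"type":"object","properties":{"series":{"type":"array"},"grip_force":{"type":"number"}},"required":["series"]}

```bash
mkdir -p pics; ls
cat > h.py <<'E'
import numpy as np, cv2
from rig import ctrl
def ray(cam,px):
    p=ctrl.camera_params(cam); R=np.array(p["orientation"]); e=np.array(p["eye"])
    d=np.array([(px[0]-p["cx"])/p["fx"], -(px[1]-p["cy"])/p["fy"], -1.0])
    return e, R@d
def at_z(cam,px,z):
    e,d=ray(cam,px); return e+d*(z-e[2])/d[2]
def proj(cam,P):
    p=ctrl.camera_params(cam); R=np.array(p["orientation"]); e=np.array(p["eye"])
    c=R.T@(np.array(P)-e); return np.array([p["cx"]+p["fx"]*c[0]/-c[2], p["cy"]-p["fy"]*c[1]/-c[2]])
E
python3 - <<'E'
from h import *
np.set_printoptions(precision=2,suppress=True)
for c in ["scene","top"]:
    p=ctrl.camera_params(c); print({k:np.round(v,3).tolist() if not isinstance(v,str) else v for k,v in p.items()})
    cv2.imwrite(f"pics/{c}0.png",ctrl.grab_frame(c))
    for t,z in [("push_face",34),("facing",34),("ball_mark",8.5),("groove",6),("template",0),("cup_hinge",0),("measure",0),("screws",0),("tape_roll",0),("spice_jar",0),("bar_pull",0)]:
        for r in ctrl.place_of(c,t): print(c,t,round(r["conf"],2),np.round(r["location"],1),at_z(c,r["location"],z))
s=ctrl.state(); print(s["time"],s["tool_pos"],s["tool_rot"],s["contact_force"])
E
```

```text
pics
{'fx': 573.962, 'fy': 573.962, 'cx': 320.025, 'cy': 236.133, 'eye': [-190.152, 798.351, 1057.986], 'orientation': [[-0.774, 0.399, -0.491], [-0.633, -0.51, 0.583], [-0.018, 0.762, 0.647]]}
scene push_face 0.93 [302.5 283.7] [504.21  46.68  34.  ]
scene push_face 0.47 [303.6 336.5] [391.63 174.2   34.  ]
scene facing 0.61 [299.4 287.3] [502.06  61.08  34.  ]
scene ball_mark 0.81 [309.8 302.2] [465.05  65.92   8.5 ]
scene groove 0.76 [249.6 336.5] [507.23 236.21   6.  ]
scene groove 0.66 [302.5 338.3] [406.05 162.85   6.  ]
scene groove 0.6 [204.4 271.2] [758.28 152.05   6.  ]
scene template 0.61 [267.6 313.5] [527.6  153.44   0.  ]
scene template 0.49 [297.2 288.7] [526.2   43.92   0.  ]
scene cup_hinge 0.71 [304.6 339. ] [404.21 157.75   0.  ]
scene cup_hinge 0.39 [206.1 307.3] [662.45 233.84   0.  ]
scene measure 0.62 [367.2 256.4] [ 456.75 -167.27    0.  ]
scene screws 0.66 [408.8 228.4] [ 432.49 -338.37    0.  ]
scene spice_jar 0.84 [204.8 308.6] [661.73 238.83   0.  ]
{'fx': 535.089, 'fy': 535.089, 'cx': 325.298, 'cy': 239.539, 'eye': [353.101, -106.764, 1239.535], 'orientation': [[0.103, 0.972, -0.209], [-0.995, 0.1, -0.024], [-0.002, 0.211, 0.978]]}
top push_face 0.89 [269.  280.1] [504.5   39.87  34.  ]
top facing 0.79 [256.5 278.5] [505.22  68.56  34.  ]
top ball_mark 0.59 [257.  292.2] [477.01  67.     8.5 ]
top groove 0.8 [186.9 275.1] [500.09 234.76   6.  ]
top groove 0.66 [236.3 175.3] [753.43 153.91   6.  ]
top template 0.96 [225.3 272.6] [515.83 147.93   0.  ]
top measure 0.82 [352.2 317.7] [ 442.04 -156.99    0.  ]
top screws 0.95 [428.9 330.2] [ 431.78 -333.93    0.  ]
top tape_roll 0.94 [496.4 343.3] [ 418.15 -488.32    0.  ]
top spice_jar 0.92 [201.2 208.8] [663.09 227.43   0.  ]
top bar_pull 0.77 [276.1 243.5] [597.    38.16   0.  ]
1.2 [ 215.41 -478.76  231.31] [[ 0.41 -0.91  0.  ]
 [-0.91 -0.41  0.  ]
 [-0.   -0.   -1.  ]] [ 0.02 -0.26  1.  ]
```

View pics/top0.png

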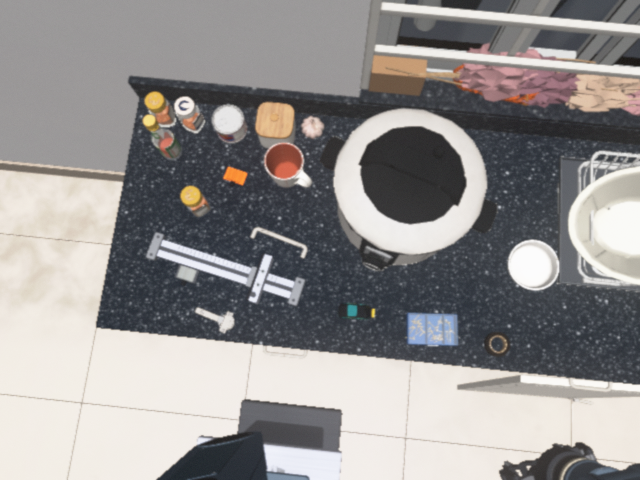

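View pics/scene0.png

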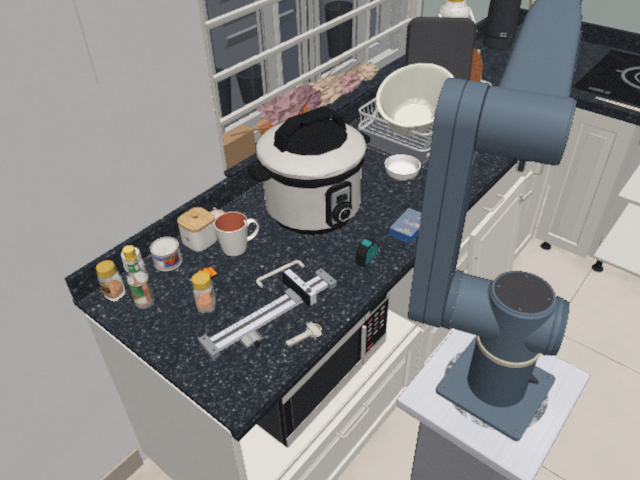

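Run:
```python
import cv2
im=cv2.imread("pics/top0.png"); cv2.imwrite("pics/top0c.png",cv2.resize(im[200:340,140:330],None,fx=4,fy=4,interpolation=cv2.INTER_CUBIC))
im=cv2.imread("pics/scene0.png"); cv2.imwrite("pics/scene0c.png",cv2.resize(im[240:390,190:390],None,fx=4,fy=4,interpolation=cv2.INTER_CUBIC))
```

```text
(no output)
```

View pics/top0c.png

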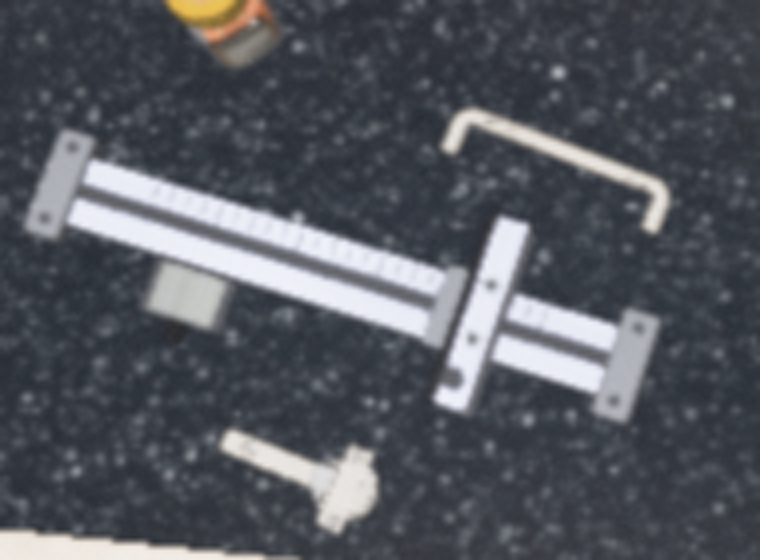

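View pics/scene0c.png

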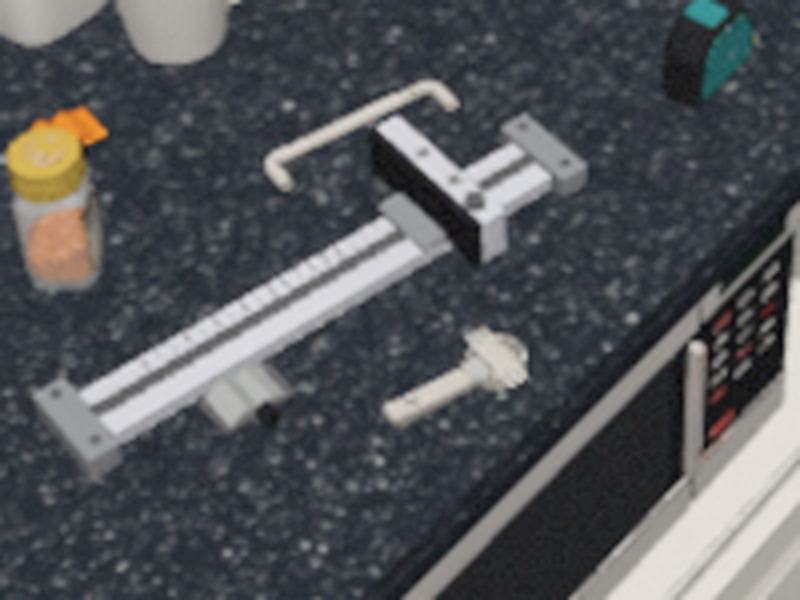

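Four candidates came up for `groove`:
- Top view (187,275): a grey steel block with a black thumb screw, on the rail's near side. This one fits the description.
- Top view (235,176): the orange look-alike, which is excluded.
- Scene view (302,338): this is the cup hinge, so a false hit.
- The end blocks are plastic and belong to the rail.

The fence is at about (262,278) in the top view. Its black face is on the left and its bare face on the right. Next I'll get the rail axis.

Run:
```python
from h import *
np.set_printoptions(precision=2,suppress=True)
c=lambda u,v:(140+u/4-0.4,200+v/4-0.4)
# top crop corners
L=[(66,130),(95,138),(54,240),(26,232)]; R=[(624,308),(658,318),(627,424),(594,414)]
Lc=np.mean([at_z("top",c(*p),20) for p in L],0); Rc=np.mean([at_z("top",c(*p),20) for p in R],0)
y=(Lc-Rc)[:2]; print(Lc,Rc,"len",np.linalg.norm(y)); y/=np.linalg.norm(y); x=np.array([y[1],-y[0]])
O=(Lc+Rc)[:2]/2; print("O",O,"y",y,"ang",np.arctan2(-y[0],y[1]))
def loc(P): d=np.array(P)[:2]-O; return np.array([d@x,d@y])
# fence top face corners z=52
for p in [(500,217),(530,224),(466,413),(433,403)]: print("fence top",loc(at_z("top",c(*p),52)))
for p in [(165,262),(235,280),(212,332),(145,312)]: print("clamp top",loc(at_z("top",c(*p),12)))
s=lambda u,v:(190+u/4-0.4,240+v/4-0.4)
for n,P in [("push",(504.5,39.9)),("facing",(505.2,68.6)),("groove",(500.1,234.8)),("pushS",(504.2,46.7)),("grooveS",(507.2,236.2)),("ball",(477,67)),("hinge",(404,158)),("bar",(597,38))]: print(n,loc(P))
st=ctrl.state(); T=np.array(st["tool_rot"]); print(T)
tx=T[:2,0]; print("roll angle needed (about world z) to tool x=-y:", np.degrees(np.arctan2(*(lambda a,b:(a[0]*b[1]-a[1]*b[0],a@b))(tx,-y))))
```

```text
[558.81 316.29  20.  ] [487.64 -23.05  20.  ] len 346.7257163849614
O [523.22 146.62] y [0.21 0.98] ang -0.20674147947194602
fence top [ 55.21 -82.03]
fence top [ 56.57 -99.47]
fence top [ -54.83 -100.22]
fence top [-55.18 -80.97]
clamp top [-23.43 101.5 ]
clamp top [-20.96  59.01]
clamp top [-53.42  60.98]
clamp top [-54.33 102.02]
push [   3.58 -108.29]
facing [ -1.62 -80.06]
groove [-40.73  81.55]
pushS [   1.89 -101.7 ]
grooveS [-34.07  84.38]
ball [-28.89 -87.41]
hinge [-119.02  -13.34]
bar [ 94.5  -91.16]
[[ 0.41 -0.91  0.  ]
 [-0.91 -0.41  0.  ]
 [-0.   -0.   -1.  ]]
roll angle needed (about world z) to tool x=-y: -36.06987856897439
```

send_rows(series=[{"roll":0.9,"gripper":1},{"roll":0.9,"gripper":1},{"roll":0.9,"gripper":1},{"roll":0.9,"gripper":1},{"roll":0.9,"gripper":1}], grip_force=20)

```text
invalid input
```

send_rows(series=[{"tx":-3.5,"ty":-1.2,"gripper":1},{"tx":-3.5,"ty":-1.2,"gripper":1},{"tx":-3.5,"ty":-1.2,"gripper":1},{"tx":-3.5,"ty":-1.2,"gripper":1},{"tx":-3.5,"ty":-1.2,"gripper":1},{"tx":-3.5,"ty":-1.2,"gripper":1},{"tx":-3.5,"ty":-1.2,"gripper":1},{"gripper":1}])

```text
invalid input
```

send_rows(series=[{"tx":0,"ty":0,"tz":0,"roll":0.9,"gripper":1},{"tx":0,"ty":0,"tz":0,"roll":0.9,"gripper":1},{"tx":0,"ty":0,"tz":0,"roll":0.9,"gripper":1},{"tx":0,"ty":0,"tz":0,"roll":0.9,"gripper":1},{"tx":0,"ty":0,"tz":0,"roll":0.9,"gripper":1}])

```text
time: 1.7
tool_pos: [215.4, -478.8, 231.3]
tool_rot: [[-0.228, -0.974, -0.0], [-0.974, 0.228, 0.0], [-0.0, 0.0, -1.0]]
contact_force: [-0.2, 0.5, -0.0]
finger_gap: 12.4
```

send_rows(series=[{"tx":-3.5,"ty":-1.1,"tz":0,"roll":-0.16,"gripper":1},{"tx":-3.5,"ty":-1.1,"tz":0,"roll":0,"gripper":1},{"tx":-3.5,"ty":-1.1,"tz":0,"roll":0,"gripper":1},{"tx":-3.5,"ty":-1.1,"tz":0,"roll":0,"gripper":1},{"tx":-3.5,"ty":-1.1,"tz":0,"roll":0,"gripper":1},{"tx":-3.5,"ty":-1.1,"tz":0,"roll":0,"gripper":1},{"tx":-3.5,"ty":-1.1,"tz":0,"roll":0,"gripper":1},{"tx":-3.5,"ty":-1.1,"tz":0,"roll":0,"gripper":1}])

```text
time: 2.5
tool_pos: [363.8, -219.5, 230.2]
tool_rot: [[-0.218, -0.976, 0.002], [-0.976, 0.218, -0.002], [0.002, -0.002, -1.0]]
contact_force: [0.7, 0.5, -0.2]
finger_gap: 0.0
```

send_rows(series=[{"tx":-3.6,"ty":-1.1,"tz":0,"roll":-0.08,"gripper":1},{"tx":-3.6,"ty":-1.1,"tz":0,"roll":0,"gripper":1},{"tx":-3.6,"ty":-1.1,"tz":0,"roll":0,"gripper":1},{"tx":-3.6,"ty":-1.1,"tz":0,"roll":0,"gripper":1},{"tx":-3.6,"ty":-1.1,"tz":0,"roll":0,"gripper":1},{"tx":-3.6,"ty":-1.1,"tz":0,"roll":0,"gripper":1},{"tx":-3,"ty":-1.1,"tz":0,"roll":0,"gripper":1},{"tx":0,"ty":0,"tz":0,"roll":0,"gripper":1}])

```text
time: 3.3
tool_pos: [490.6, -6.8, 231.3]
tool_rot: [[-0.162, -0.987, 0.01], [-0.987, 0.162, 0.019], [-0.02, -0.007, -1.0]]
contact_force: [-0.2, 0.4, -0.1]
finger_gap: 0.1
```

```bash
cat >> h.py <<'E'
def wray(st,px):
    p=ctrl.camera_params("wrist"); M=np.array(p["tool_from_camera"]); T=np.eye(4); T[:3,:3]=st["tool_rot"]; T[:3,3]=st["tool_pos"]
    W=T@M; u=(px[0]-p["cx"])/p["fx"]; v=(px[1]-p["cy"])/p["fy"]; r=np.hypot(u,v)
    d=np.array([np.sin(r)*u/r,-np.sin(r)*v/r,-np.cos(r)]) if r>0 else np.array([0,0,-1.])
    return W[:3,3],W[:3,:3]@d
def w_at(st,px,z):
    e,d=wray(st,px); return e+d*(z-e[2])/d[2]
O=np.array([523.22,146.62]); ya=-0.20674; Y=np.array([np.sin(-ya),np.cos(ya)]); X=np.array([Y[1],-Y[0]])
def loc(P): d=np.array(P)[:2]-O; return np.array([d@X,d@Y])
E
python3 - <<'E'
from h import *
np.set_printoptions(precision=2,suppress=True)
st=ctrl.state(); print(st["time"],st["tool_pos"],loc(st["tool_pos"]),st["contact_force"])
im=ctrl.grab_frame("wrist"); cv2.imwrite("pics/w1.png",im)
for t,z in [("push_face",34),("facing",34),("ball_mark",8.5),("groove",6),("template",0)]:
    for r in ctrl.place_of("wrist",t):
        P=w_at(st,r["location"],z); print(t,round(r["conf"],2),r["location"],P,loc(P))
E
```

```text
3.3 [490.62  -6.77 231.27] [  -0.42 -156.81] [-0.19  0.43 -0.06]
push_face 0.59 [260.8, 206.3] [505.11  53.08  34.  ] [  1.48 -95.27]
facing 0.68 [237.0, 208.3] [507.18  76.56  34.  ] [ -1.32 -71.86]
facing 0.55 [90.7, 91.5] [660.36 211.16  34.  ] [120.97  91.32]
ball_mark 0.61 [253.0, 240.1] [465.78  74.56   8.5 ] [-41.43 -82.31]
groove 0.71 [114.1, 229.8] [504.42 240.99   6.  ] [-37.77  88.5 ]
groove 0.62 [129.9, 2.0] [754.04 163.91   6.  ] [222.36  64.31]
groove 0.57 [592.0, 212.7] [ 437.37 -330.03    6.  ] [  13.82 -484.12]
template 0.7 [176.2, 200.1] [522.   153.01   0.  ] [-2.5  6. ]
template 0.46 [117.3, 228.7] [503.81 240.13   0.  ] [-38.19  87.53]
```

View pics/w1.png

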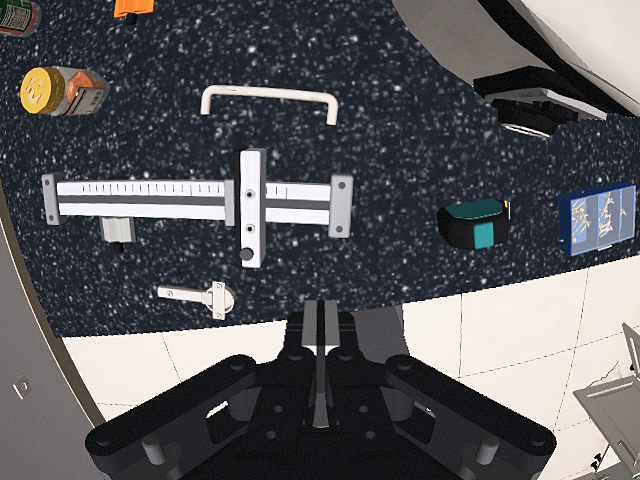

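send_rows(series=[{"tx":-1.0,"ty":0,"tz":0,"roll":0.15,"gripper":1},{"tx":-0.5,"ty":0,"tz":0,"roll":0,"gripper":1},{"tx":0,"ty":0,"tz":0,"roll":0,"gripper":1}])

```text
time: 3.9
tool_pos: [488.7, -8.6, 232.5]
tool_rot: [[-0.173, -0.985, 0.012], [-0.984, 0.173, 0.029], [-0.031, -0.007, -0.999]]
contact_force: [0.6, 0.3, 0.8]
finger_gap: -0.0
```

Run:
```python
from h import *
np.set_printoptions(precision=3,suppress=True)
st=ctrl.state(); print(st["time"],st["tool_pos"],loc(st["tool_pos"]),st["contact_force"]); print(np.array(st["tool_rot"]))
im=ctrl.grab_frame("wrist"); cv2.imwrite("pics/w2.png",im)
cv2.imwrite("pics/w2c.png",cv2.resize(im[120:290,20:370],None,fx=2.2,fy=2.2,interpolation=cv2.INTER_CUBIC))
for t,z in [("push_face",34),("facing",34),("ball_mark",8.5),("groove",6),("template",0)]:
    for r in ctrl.place_of("wrist",t):
        P=w_at(st,r["location"],z); print(t,round(r["conf"],2),r["location"],P,loc(P))
```

```text
3.9 [488.666  -8.57  232.462] [  -1.962 -158.978] [0.61  0.295 0.751]
[[-0.173 -0.985  0.012]
 [-0.984  0.173  0.029]
 [-0.031 -0.007 -0.999]]
push_face 0.83 [264.6, 204.5] [504.905  49.607  34.   ] [  1.988 -98.707]
facing 0.81 [237.8, 204.9] [509.278  75.718  34.   ] [  0.909 -72.254]
facing 0.24 [594.4, 211.0] [ 444.811 -307.872   34.   ] [  16.555 -460.909]
ball_mark 0.67 [257.5, 237.8] [466.258  70.563   8.5  ] [-40.136 -86.13 ]
groove 0.69 [116.9, 230.8] [503.137 240.546   6.   ] [-38.935  87.803]
groove 0.62 [132.4, 1.2] [755.85  159.947   6.   ] [224.941  60.796]
template 0.82 [179.1, 197.1] [524.482 150.296   0.   ] [0.481 3.857]
```

View pics/w2c.png

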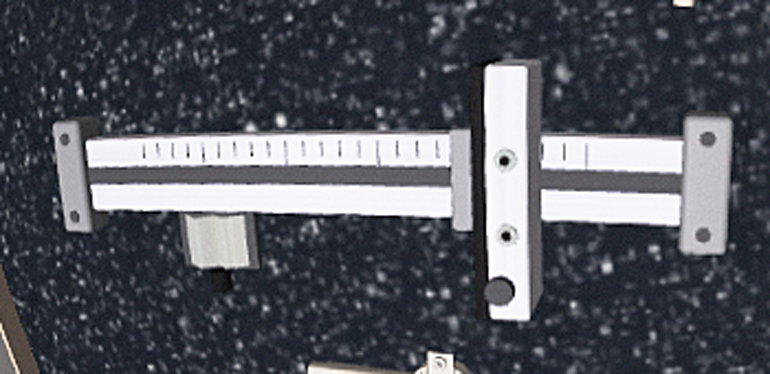

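Run:
```python
from h import *
print(np.round(ctrl.state()["qpos"],3))
```

```text
[-1.740e-01 -5.700e-02 -3.000e-03  1.617e+00  3.100e-02  3.141e+00]
```

The last joint had reached its 3.14 limit. I'll use the half-turned, equivalent hand orientation instead.

send_rows(series=[{"tx":0,"ty":0,"tz":0,"roll":-1.06,"gripper":1},{"tx":0,"ty":0,"tz":0,"roll":-1.06,"gripper":1},{"tx":0,"ty":0,"tz":0,"roll":-1.06,"gripper":1},{"tx":0,"ty":0,"tz":0,"roll":-1.06,"gripper":1},{"tx":0,"ty":0,"tz":0,"roll":-1.06,"gripper":1},{"tx":0,"ty":0,"tz":0,"roll":-1.06,"gripper":1},{"tx":0,"ty":0,"tz":0,"roll":-1.06,"gripper":1},{"tx":0,"ty":0,"tz":0,"roll":-1.06,"gripper":1}])

```text
time: 5.0
tool_pos: [488.9, -7.5, 231.9]
tool_rot: [[0.858, -0.514, 0.011], [-0.514, -0.857, 0.029], [-0.006, -0.031, -1.0]]
contact_force: [0.7, -0.5, -1.0]
finger_gap: -0.1
```

send_rows(series=[{"tx":0,"ty":0,"tz":0,"roll":-1.06,"gripper":1},{"tx":0,"ty":0,"tz":0,"roll":-1.06,"gripper":1},{"tx":0,"ty":0,"tz":0,"roll":-1.06,"gripper":1},{"tx":0,"ty":0,"tz":0,"roll":-1.06,"gripper":1},{"tx":0,"ty":0,"tz":0,"roll":-1.06,"gripper":1},{"tx":0,"ty":0,"tz":0,"roll":-1.06,"gripper":1},{"tx":0,"ty":0,"tz":0,"roll":-1.06,"gripper":1},{"tx":0,"ty":0,"tz":0,"roll":-1.06,"gripper":1}])

```text
time: 5.8
tool_pos: [489.0, -6.7, 231.5]
tool_rot: [[0.79, 0.613, 0.01], [0.613, -0.79, 0.029], [0.026, -0.017, -1.0]]
contact_force: [0.1, 0.9, -0.0]
finger_gap: -0.4
```

send_rows(series=[{"tx":0,"ty":0,"tz":0,"roll":-1.06,"gripper":1},{"tx":0,"ty":0,"tz":0,"roll":-1.06,"gripper":1},{"tx":0,"ty":0,"tz":0,"roll":-1.06,"gripper":1},{"tx":0,"ty":0,"tz":0,"roll":-1.06,"gripper":1},{"tx":0,"ty":0,"tz":0,"roll":0,"gripper":1}])

```text
time: 6.3
tool_pos: [489.1, -6.2, 231.3]
tool_rot: [[0.305, 0.952, 0.01], [0.952, -0.305, 0.029], [0.031, 0.0, -1.0]]
contact_force: [0.5, -0.1, -0.0]
finger_gap: -0.3
```

Run:
```python
from h import *
np.set_printoptions(precision=3,suppress=True)
st=ctrl.state(); print(st["time"],st["tool_pos"],loc(st["tool_pos"]),st["contact_force"],st["qpos"]); R=np.array(st["tool_rot"]);print(R)
print("yaw err deg",np.degrees(np.arctan2(R[1,0],R[0,0])-np.arctan2(Y[1],Y[0])))
```

```text
6.3 [489.139  -6.243 231.313] [  -1.977 -156.604] [ 0.538 -0.144 -0.024] [-0.17  -0.054 -0.003  1.617  0.031  0.14 ]
[[ 0.305  0.952  0.01 ]
 [ 0.952 -0.305  0.029]
 [ 0.031  0.    -1.   ]]
yaw err deg -5.92521516773847
```

send_rows(series=[{"tx":0.8,"ty":0.1,"tz":0,"roll":-0.74,"gripper":1},{"tx":0.7,"ty":0.1,"tz":0,"roll":0,"gripper":1},{"tx":0,"ty":0,"tz":3,"roll":0,"gripper":1},{"tx":0,"ty":0,"tz":3,"roll":0,"gripper":1},{"tx":0,"ty":0,"tz":3,"roll":0,"gripper":1},{"tx":0,"ty":0,"tz":0,"roll":0,"gripper":1}])

```text
time: 6.9
tool_pos: [497.8, 11.8, 140.9]
tool_rot: [[0.225, 0.974, 0.014], [0.974, -0.225, 0.029], [0.031, 0.007, -0.999]]
contact_force: [-0.6, 1.1, -0.8]
finger_gap: -0.1
```

```bash
cat > s.py <<'E'
from h import *
np.set_printoptions(precision=3,suppress=True)
st=ctrl.state(); R=np.array(st["tool_rot"]);print(st["time"],st["tool_pos"],"loc",loc(st["tool_pos"]),"F loc",X@st["contact_force"][:2],Y@st["contact_force"][:2],st["contact_force"][2],"z axis",R[:,2])
print("yaw err deg",np.degrees(np.arctan2(R[1,0],R[0,0])-np.arctan2(Y[1],Y[0])))
E
python3 s.py
python3 - <<'E'
from h import *
np.set_printoptions(precision=2,suppress=True)
st=ctrl.state()
im=ctrl.grab_frame("wrist"); cv2.imwrite("pics/w3.png",im)
for t,z in [("push_face",34),("facing",34),("ball_mark",8.5),("groove",6),("template",0)]:
    for r in ctrl.place_of("wrist",t):
        P=w_at(st,r["location"],z); print(t,round(r["conf"],2),r["location"],P,loc(P))
E
```

```text
6.9 [497.787  11.841 140.937] loc [   2.774 -137.129] F loc -0.7868949578517836 0.9321468731211485 -0.8235479268375839 z axis [ 0.014  0.029 -0.999]
yaw err deg -1.1623317514343223
push_face 0.68 [375.8, 234.0] [504.55  55.24  34.  ] [  0.49 -93.27]
push_face 0.22 [362.6, 329.6] [581.44  31.39  34.  ] [  80.63 -100.83]
facing 0.57 [403.8, 235.5] [510.52  75.25  34.  ] [  2.22 -72.46]
ball_mark 0.87 [381.4, 174.6] [468.34  71.05   8.5 ] [-38.2  -85.23]
groove 0.78 [563.4, 177.5] [502.57 239.67   6.  ] [-39.32  86.83]
groove 0.76 [489.0, 406.8] [751.58 156.63   6.  ] [221.44  56.67]
groove 0.57 [361.3, 328.6] [598.91  30.84   6.  ] [ 97.85 -97.77]
template 0.56 [476.3, 223.8] [528.46 147.31   0.  ] [4.98 1.75]
```

View pics/w3.png

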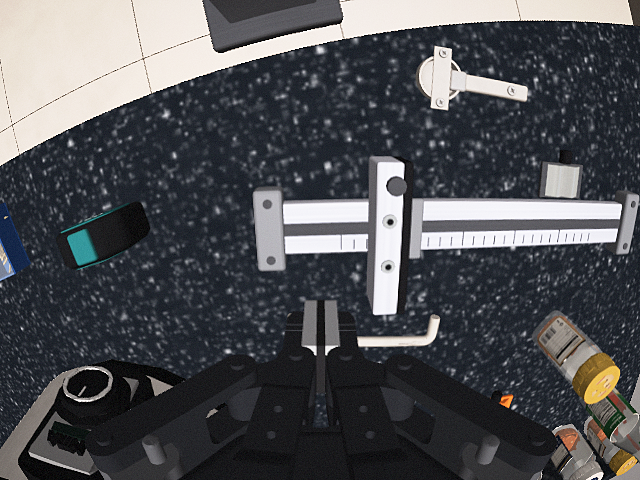

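send_rows(series=[{"tx":0,"ty":-0.2,"tz":3,"roll":-0.14,"gripper":1},{"tx":0,"ty":0,"tz":3,"roll":0,"gripper":1},{"tx":-0.1,"ty":0,"tz":2.5,"roll":0,"gripper":1},{"tx":-0.1,"ty":0,"tz":2,"roll":0,"gripper":1},{"tx":0,"ty":0,"tz":0.8,"roll":0,"gripper":1},{"tx":0,"ty":0,"tz":0,"roll":0,"gripper":1}])

```text
time: 7.8
tool_pos: [513.9, 10.7, 44.0]
tool_rot: [[0.205, 0.977, 0.05], [0.978, -0.207, 0.024], [0.034, 0.044, -0.998]]
contact_force: [-0.4, -0.3, 0.2]
finger_gap: 0.3
```

```bash
python3 s.py
```

```text
7.8 [513.891  10.717  44.04 ] loc [  18.767 -134.924] F loc -0.2824900940752964 -0.41076545113624835 0.1640758087443774 z axis [ 0.05   0.024 -0.998]
yaw err deg -0.018549280930328343
```

```bash
python3 -c "
from h import *
s=ctrl.state();print(np.round(s['qpos'],3),np.round(s['qvel'],3))"
```

```text
[-0.128  0.01  -0.316  1.199  0.03   0.08 ] [-0.001 -0.007  0.019  0.011 -0.     0.004]
```

send_rows(series=[{"tx":0,"ty":-0.7,"tz":0.5,"roll":0,"gripper":1},{"tx":0,"ty":-0.7,"tz":0.5,"roll":0,"gripper":1},{"tx":0,"ty":-0.6,"tz":0.5,"roll":0,"gripper":1},{"tx":0,"ty":0,"tz":0,"roll":0,"gripper":1}])

```text
time: 8.2
tool_pos: [496.8, 15.2, 31.8]
tool_rot: [[0.206, 0.977, 0.057], [0.978, -0.207, 0.023], [0.035, 0.051, -0.998]]
contact_force: [-1.1, 0.6, -0.5]
finger_gap: 0.1
```

```bash
python3 s.py
```

```text
8.2 [496.795  15.22   31.758] loc [   1.111 -134.026] F loc -1.2110357108566854 0.3750120707253428 -0.4602738123264791 z axis [ 0.057  0.023 -0.998]
yaw err deg -0.03052807390084898
```

send_rows(series=[{"tx":0.4,"ty":0,"tz":0.02,"roll":0,"gripper":1},{"tx":0.4,"ty":0,"tz":0.02,"roll":0,"gripper":1},{"tx":0.3,"ty":0,"tz":0.02,"roll":0,"gripper":1},{"tx":0.3,"ty":0,"tz":0.02,"roll":0,"gripper":1},{"tx":0.3,"ty":0,"tz":0.02,"roll":0,"gripper":1},{"tx":0.3,"ty":0,"tz":0.02,"roll":0,"gripper":1},{"tx":0.3,"ty":0,"tz":0.02,"roll":0,"gripper":1},{"tx":0.3,"ty":0,"tz":0.02,"roll":0,"gripper":1}])

```text
time: 9.0
tool_pos: [503.9, 42.2, 32.6]
tool_rot: [[0.206, 0.977, 0.06], [0.978, -0.207, 0.021], [0.033, 0.054, -0.998]]
contact_force: [-0.9, -1.5, 0.6]
finger_gap: -0.0
```

```bash
python3 s.py; python3 -c "
from h import *
cv2.imwrite('pics/w4.png',ctrl.grab_frame('wrist'))
cv2.imwrite('pics/t4.png',cv2.resize(ctrl.grab_frame('top')[200:340,140:330],None,fx=4,fy=4,interpolation=cv2.INTER_CUBIC))"; python3 s.py
```

```text
9.0 [503.909  42.174  32.614] loc [   2.54  -106.186] F loc -0.5960508634916317 -1.620394789548182 0.6357602918841093 z axis [ 0.06   0.021 -0.998]
yaw err deg -0.039205749770840466
9.1 [504.005  42.654  32.558] loc [   2.536 -105.696] F loc 0.4958402468027474 0.25471153958486314 0.23156013661139307 z axis [ 0.06   0.022 -0.998]
yaw err deg -0.0025990324709920893
```

View pics/w4.png

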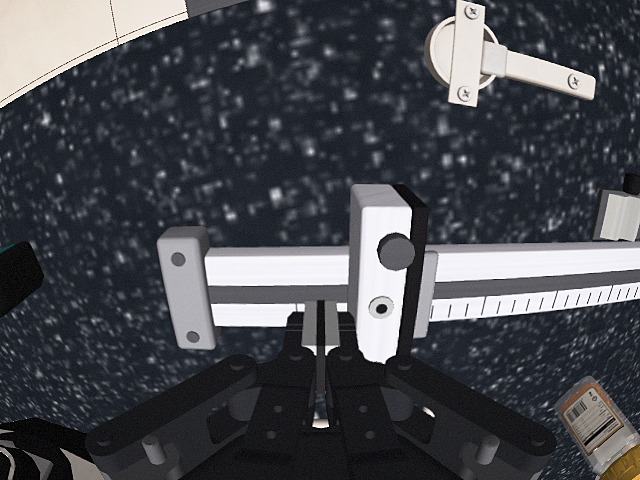

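View pics/t4.png

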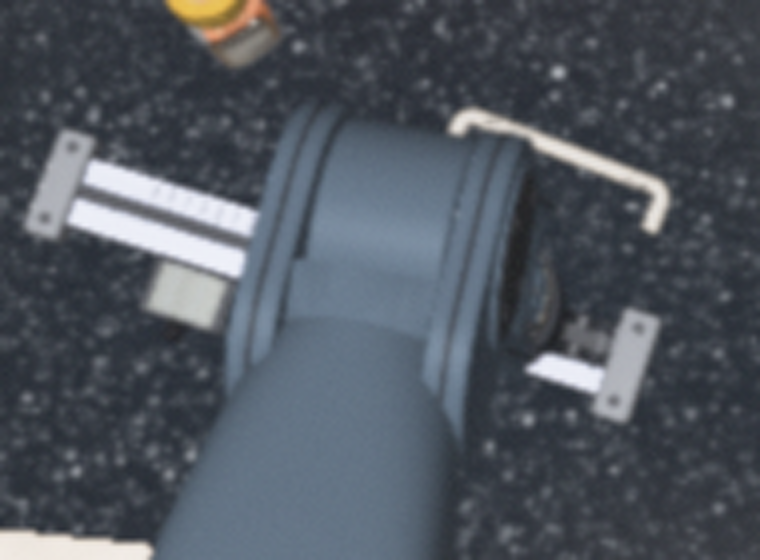

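send_rows(series=[{"tx":0.4,"ty":0,"tz":0.03,"roll":0,"gripper":1},{"tx":0.4,"ty":0,"tz":0.03,"roll":0,"gripper":1},{"tx":0.4,"ty":0,"tz":0.03,"roll":0,"gripper":1},{"tx":0.4,"ty":0,"tz":0.03,"roll":0,"gripper":1},{"tx":0.4,"ty":0,"tz":0.03,"roll":0,"gripper":1},{"tx":0.4,"ty":0,"tz":0.03,"roll":0,"gripper":1},{"tx":0.4,"ty":0,"tz":0.03,"roll":0,"gripper":1},{"tx":0.4,"ty":0,"tz":0.03,"roll":0,"gripper":1}])

```text
time: 9.9
tool_pos: [511.3, 75.5, 31.3]
tool_rot: [[0.206, 0.977, 0.06], [0.978, -0.208, 0.021], [0.033, 0.054, -0.998]]
contact_force: [-0.3, -1.5, 0.8]
finger_gap: -0.4
```

```bash
cat > look.py <<'E'
import sys
from h import *
np.set_printoptions(precision=2,suppress=True)
st=ctrl.state()
im=ctrl.grab_frame("wrist"); cv2.imwrite(f"pics/{sys.argv[1]}.png",im)
for t,z in [("push_face",34),("facing",34),("ball_mark",8.5),("groove",6),("template",0)]:
    for r in ctrl.place_of("wrist",t)[:2]:
        P=w_at(st,r["location"],z); print(t,round(r["conf"],2),r["location"],P,loc(P),"rel tcp",loc(P)-loc(st["tool_pos"]))
E
python3 s.py; python3 look.py w5; python3 s.py
```

```text
9.9 [511.304  75.547  31.341] loc [  2.927 -72.005] F loc 0.03551976177986831 -1.5266913057877147 0.8168989730847136 z axis [ 0.06   0.021 -0.998]
yaw err deg -0.07617475157891945
push_face 0.62 [352.6, 316.2] [512.7   90.51  34.  ] [  1.23 -57.08] rel tcp [-1.7  14.93]
push_face 0.43 [443.7, 56.4] [413.03 143.66  34.  ] [-107.24  -25.51] rel tcp [-110.17   46.49]
facing 0.59 [403.5, 315.2] [517.97 112.93  34.  ] [  1.78 -34.05] rel tcp [-1.15 37.95]
ball_mark 0.69 [455.5, 277.6] [520.58 147.04   8.5 ] [-2.67 -0.13] rel tcp [-5.6  71.88]
groove 0.71 [590.7, 211.7] [502.41 238.85   6.  ] [-39.3   85.99] rel tcp [-42.22 158.  ]
template 0.87 [452.9, 278.3] [525.92 148.44  -0.  ] [2.27 2.33] rel tcp [-0.66 74.34]
10.2 [511.093  75.337  31.184] loc [  2.763 -72.255] F loc -0.24407544825773245 0.36897935051972763 0.12186118993434411 z axis [ 0.06   0.021 -0.998]
yaw err deg -0.07311020057179876
```

View pics/w5.png

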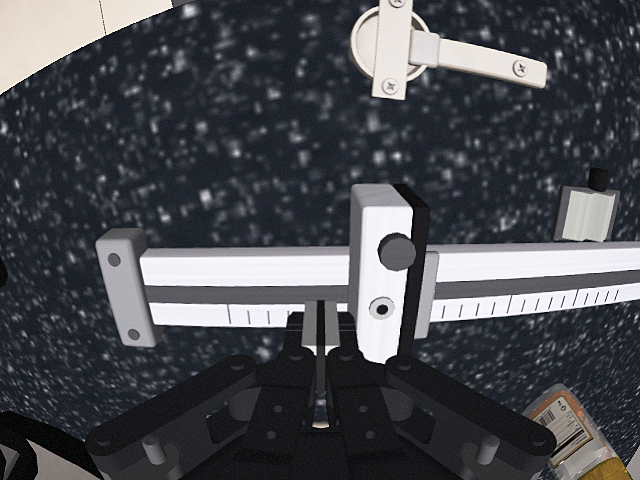

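send_rows(series=[{"tx":0.5,"ty":0,"tz":0.01,"roll":0,"gripper":1},{"tx":0.7,"ty":0,"tz":0.02,"roll":0,"gripper":1},{"tx":0.8,"ty":0,"tz":0.02,"roll":0,"gripper":1},{"tx":0.8,"ty":0,"tz":0.02,"roll":0,"gripper":1},{"tx":0.8,"ty":0,"tz":0.02,"roll":0,"gripper":1},{"tx":0.7,"ty":0,"tz":0.02,"roll":0,"gripper":1},{"tx":0.5,"ty":0,"tz":0.02,"roll":0,"gripper":1},{"tx":0.3,"ty":0,"tz":0.01,"roll":0,"gripper":1}])

```text
time: 11.0
tool_pos: [522.2, 128.4, 31.2]
tool_rot: [[0.208, 0.976, 0.059], [0.978, -0.209, 0.019], [0.03, 0.054, -0.998]]
contact_force: [-0.5, -1.2, 0.9]
finger_gap: 0.1
```

send_rows(series=[{"tx":0.3,"ty":0,"tz":0.01,"roll":0,"gripper":1},{"tx":0.4,"ty":0,"tz":0.01,"roll":0,"gripper":1},{"tx":0.4,"ty":0,"tz":0.01,"roll":0,"gripper":1},{"tx":0.4,"ty":0,"tz":0.01,"roll":0,"gripper":1},{"tx":0.3,"ty":0,"tz":0.01,"roll":0,"gripper":1}])

```text
time: 11.5
tool_pos: [526.2, 147.4, 31.2]
tool_rot: [[0.208, 0.976, 0.059], [0.978, -0.209, 0.018], [0.03, 0.053, -0.998]]
contact_force: [-0.7, -1.4, 0.6]
finger_gap: -0.4
```

```bash
python3 s.py; python3 look.py w6; python3 s.py
```

```text
11.5 [526.217 147.429  31.19 ] loc [2.767 1.407] F loc -0.3658579502619753 -1.4629761809502502 0.5646552229430796 z axis [ 0.059  0.018 -0.998]
yaw err deg -0.15479141157428797
push_face 0.76 [353.0, 316.6] [527.77 162.53  34.  ] [ 1.18 16.5 ] rel tcp [-1.58 15.1 ]
facing 0.94 [406.2, 315.5] [533.26 185.97  34.  ] [ 1.75 40.57] rel tcp [-1.02 39.17]
groove 0.8 [487.6, 207.5] [501.65 239.69   6.  ] [-40.22  86.66] rel tcp [-42.98  85.25]
template 0.58 [317.8, 281.4] [525.06 148.17  -0.  ] [1.48 1.89] rel tcp [-1.28  0.48]
11.8 [526.187 147.253  31.178] loc [2.774 1.229] F loc -0.9596755501951246 -0.3881901401728165 -0.3201780444125654 z axis [ 0.059  0.019 -0.998]
yaw err deg -0.1527566262621683
```

View pics/w6.png

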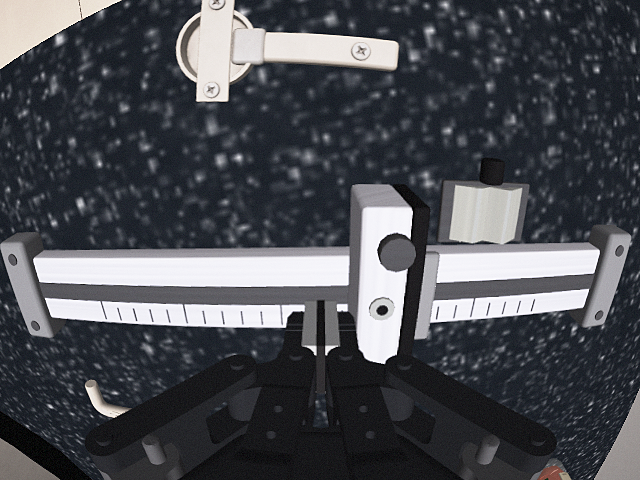

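send_rows(series=[{"tx":0.4,"ty":0,"tz":0.01,"roll":0,"gripper":1},{"tx":0.5,"ty":0,"tz":0.01,"roll":0,"gripper":1},{"tx":0.5,"ty":0,"tz":0.02,"roll":0,"gripper":1},{"tx":0.5,"ty":0,"tz":0.02,"roll":0,"gripper":1},{"tx":0.4,"ty":0,"tz":0.01,"roll":0,"gripper":1},{"tx":0.3,"ty":0,"tz":0.01,"roll":0,"gripper":1},{"tx":0.2,"ty":0,"tz":0.01,"roll":0,"gripper":1}])

```text
time: 12.5
tool_pos: [532.2, 175.9, 31.1]
tool_rot: [[0.209, 0.976, 0.058], [0.978, -0.21, 0.017], [0.028, 0.053, -0.998]]
contact_force: [-1.4, -1.5, 0.7]
finger_gap: 0.0
```

```bash
python3 s.py; python3 look.py w7; python3 s.py; python3 -c "
import cv2;im=cv2.imread('pics/w7.png');cv2.imwrite('pics/w7c.png',cv2.resize(im[140:380,280:600],None,fx=2.4,fy=2.4,interpolation=cv2.INTER_CUBIC))"
```

```text
12.5 [532.192 175.852  31.145] loc [ 2.78  30.451] F loc -1.0764767342704709 -1.726483707957329 0.7127241483056572 z axis [ 0.058  0.017 -0.998]
yaw err deg -0.21092839444528486
push_face 0.97 [353.6, 317.0] [533.98 191.18  34.  ] [ 1.39 45.82] rel tcp [-1.39 15.37]
facing 0.7 [405.3, 314.8] [538.7 214.   34. ] [ 1.32 69.12] rel tcp [-1.46 38.67]
ball_mark 0.37 [434.8, 423.2] [655.27 231.59   8.5 ] [111.8  110.26] rel tcp [109.02  79.81]
groove 0.75 [434.3, 209.1] [502.81 239.53   6.  ] [-39.05  86.74] rel tcp [-41.83  56.29]
template 0.89 [261.7, 283.2] [525.68 147.84   0.  ] [2.16 1.69] rel tcp [ -0.62 -28.76]
template 0.38 [351.5, 314.6] [555.32 190.05   0.  ] [22.5  49.09] rel tcp [19.72 18.64]
12.8 [532.163 175.506  31.1  ] loc [ 2.823 30.106] F loc -0.2251893043927608 -0.7515608657882267 0.3307166809952109 z axis [ 0.058  0.017 -0.998]
yaw err deg -0.23379886814188186
```

View pics/w7c.png

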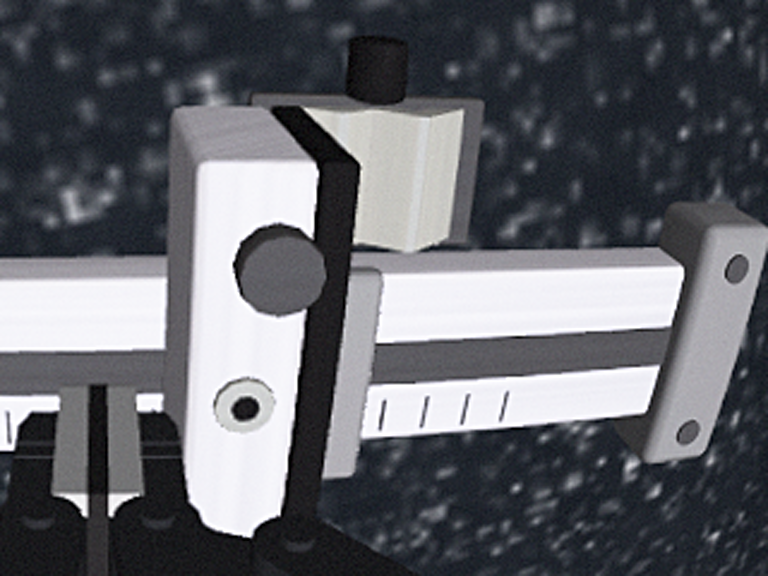

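send_rows(series=[{"tx":0.3,"ty":0,"tz":0.01,"roll":0,"gripper":1},{"tx":0.3,"ty":0,"tz":0.01,"roll":0,"gripper":1},{"tx":0.2,"ty":0,"tz":0.01,"roll":0,"gripper":1}])

```text
time: 13.1
tool_pos: [533.6, 182.7, 31.0]
tool_rot: [[0.21, 0.976, 0.057], [0.977, -0.212, 0.015], [0.027, 0.053, -0.998]]
contact_force: [-0.2, -1.9, 1.5]
finger_gap: 0.1
```

send_rows(series=[{"tx":0.2,"ty":0,"tz":0.01,"roll":0,"gripper":1},{"tx":0.2,"ty":0,"tz":0,"roll":0,"gripper":1}])

```text
time: 13.3
tool_pos: [534.5, 186.7, 31.0]
tool_rot: [[0.211, 0.976, 0.057], [0.977, -0.212, 0.015], [0.027, 0.053, -0.998]]
contact_force: [-1.2, -1.3, -0.3]
finger_gap: -0.4
```

```bash
python3 s.py
```

```text
13.3 [534.476 186.722  31.049] loc [ 2.785 41.559] F loc -0.8677928914095758 -1.4939380633215766 -0.32869239860123356 z axis [ 0.057  0.015 -0.998]
yaw err deg -0.31988973493146916
```

send_rows(series=[{"tx":0.2,"ty":0,"tz":0.01,"roll":0,"gripper":1},{"tx":0.2,"ty":0,"tz":0,"roll":0,"gripper":1}])

```text
time: 13.5
tool_pos: [534.8, 188.5, 31.1]
tool_rot: [[0.212, 0.976, 0.056], [0.977, -0.213, 0.009], [0.02, 0.053, -0.998]]
contact_force: [-2.6, -6.1, 3.8]
finger_gap: -0.2
```

```bash
python3 s.py
```

```text
13.5 [534.837 188.457  31.118] loc [ 2.782 43.33 ] F loc -1.273713145254718 -6.5159161641366214 3.7777435669490496 z axis [ 0.056  0.009 -0.998]
yaw err deg -0.38816061517380573
```

send_rows(series=[{"tx":0.25,"ty":0,"tz":0.01,"roll":0,"gripper":1},{"tx":0.25,"ty":0,"tz":0.01,"roll":0,"gripper":1}])

```text
time: 13.7
tool_pos: [535.1, 189.8, 31.2]
tool_rot: [[0.214, 0.975, 0.054], [0.977, -0.214, -0.0], [0.012, 0.053, -0.999]]
contact_force: [-3.3, -6.5, 4.2]
finger_gap: -0.4
```

```bash
python3 s.py
```

```text
13.7 [535.116 189.799  31.244] loc [ 2.779 44.701] F loc -1.875823306476206 -6.9951990895429015 4.17121145397033 z axis [ 0.054 -0.    -0.999]
yaw err deg -0.5205864175730596
```

send_rows(series=[{"tx":0.35,"ty":0,"tz":0.01,"roll":0,"gripper":1},{"tx":0.35,"ty":0,"tz":0.01,"roll":0,"gripper":1}])

```text
time: 13.9
tool_pos: [535.5, 192.0, 31.3]
tool_rot: [[0.217, 0.975, 0.052], [0.976, -0.217, -0.011], [0.0, 0.053, -0.999]]
contact_force: [-2.3, -7.6, 3.4]
finger_gap: 0.2
```

```bash
python3 s.py
```

```text
13.9 [535.525 191.978  31.347] loc [ 2.732 46.918] F loc -0.675305724859163 -7.949548035796322 3.4360725372388288 z axis [ 0.052 -0.011 -0.999]
yaw err deg -0.6935816166277691
```

send_rows(series=[{"tx":0.4,"ty":0,"tz":0.02,"roll":0,"gripper":1},{"tx":0.4,"ty":0,"tz":0.02,"roll":0,"gripper":1}])

```text
time: 14.1
tool_pos: [536.1, 195.1, 31.5]
tool_rot: [[0.22, 0.974, 0.049], [0.975, -0.219, -0.022], [-0.011, 0.053, -0.999]]
contact_force: [-4.5, -9.3, 4.5]
finger_gap: -0.0
```

```bash
python3 s.py
```

```text
14.1 [536.119 195.098  31.468] loc [ 2.673 50.094] F loc -2.5139049743794493 -10.003109437091533 4.529476275612558 z axis [ 0.049 -0.022 -0.999]
yaw err deg -0.8749309048516493
```

send_rows(series=[{"tx":0.35,"ty":0,"tz":0.02,"roll":0,"gripper":1},{"tx":0.3,"ty":0,"tz":0.02,"roll":0,"gripper":1}])

```text
time: 14.3
tool_pos: [537.2, 200.0, 31.4]
tool_rot: [[0.222, 0.974, 0.048], [0.975, -0.221, -0.025], [-0.014, 0.052, -0.999]]
contact_force: [-0.5, -0.3, 1.0]
finger_gap: 0.3
```

```bash
python3 s.py
```

```text
14.3 [537.238 200.022  31.414] loc [ 2.757 55.143] F loc -0.39292320047260665 -0.4398345775893168 0.9792963658825512 z axis [ 0.048 -0.025 -0.999]
yaw err deg -0.962685909717056
```

The force has dropped to nothing. I'll look before moving on.

```bash
python3 look.py w8; python3 s.py; python3 -c "
import cv2;im=cv2.imread('pics/w8.png');cv2.imwrite('pics/w8c.png',cv2.resize(im[140:380,280:600],None,fx=2.4,fy=2.4,interpolation=cv2.INTER_CUBIC))"
```

```text
push_face 0.82 [354.5, 317.0] [539.09 215.81  34.  ] [ 1.33 70.98] rel tcp [-1.42 15.83]
facing 0.82 [408.4, 317.1] [544.9  239.25  34.  ] [ 2.21 95.1 ] rel tcp [-0.55 39.96]
template 0.98 [220.1, 283.4] [526.38 147.89   0.  ] [2.83 1.89] rel tcp [  0.08 -53.25]
14.6 [537.316 200.608  31.133] loc [ 2.713 55.732] F loc -0.672288002535857 0.07874246049374338 -0.648034894843179 z axis [ 0.048 -0.024 -0.999]
yaw err deg -0.9123731938904691
```

View pics/w8c.png

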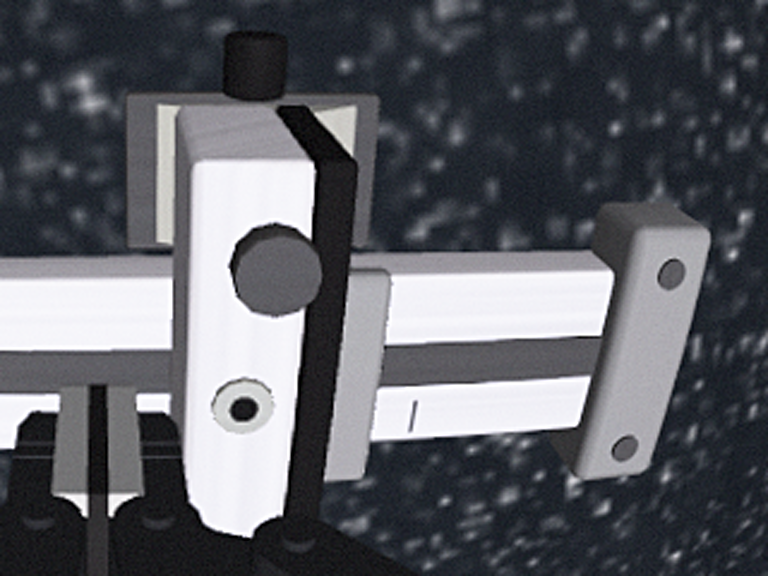

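send_rows(series=[{"tx":-0.5,"ty":0,"tz":0,"roll":0,"gripper":1},{"tx":-0.8,"ty":0,"tz":0,"roll":0,"gripper":1},{"tx":-0.5,"ty":0,"tz":0,"roll":0,"gripper":1},{"tx":0,"ty":0,"tz":0,"roll":0,"gripper":1}])

```text
time: 15.0
tool_pos: [532.8, 181.9, 31.0]
tool_rot: [[0.22, 0.974, 0.048], [0.975, -0.22, -0.024], [-0.012, 0.052, -0.999]]
contact_force: [0.5, 1.0, -0.7]
finger_gap: -0.0
```

```bash
python3 look.py w9; python3 s.py; python3 -c "
import cv2;im=cv2.imread('pics/w9.png');cv2.imwrite('pics/w9c.png',cv2.resize(im[140:380,280:600],None,fx=2.4,fy=2.4,interpolation=cv2.INTER_CUBIC))"
```

```text
push_face 0.72 [405.9, 317.5] [540.12 219.92  34.  ] [ 1.5 75.2] rel tcp [-0.66 38.74]
facing 0.82 [454.8, 314.2] [544.3  242.53  34.  ] [ 0.95 98.19] rel tcp [-1.21 61.73]
ball_mark 0.85 [422.1, 212.1] [502.42 237.65   8.5 ] [-39.04  84.82] rel tcp [-41.2   48.36]
ball_mark 0.54 [210.6, 59.6] [413.72 160.86   8.5 ] [-110.09   -8.54] rel tcp [-112.24  -45.  ]
template 0.56 [253.9, 284.3] [525.97 148.06   0.  ] [2.4  1.97] rel tcp [  0.24 -34.49]
15.3 [533.176 182.899  31.133] loc [ 2.297 37.55 ] F loc -0.26452202786024553 -0.5080596303509826 -0.45049564801682046 z axis [ 0.049 -0.023 -0.999]
yaw err deg -0.8224281066303806
```

View pics/w9c.png

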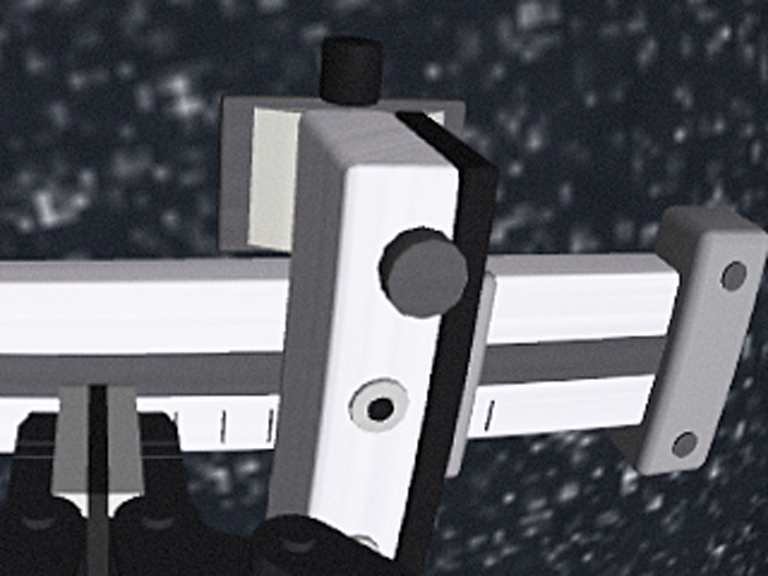

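Seen with the fingers off the fence, the ball is at y ≈ 86.7, against 86.7 for the groove. I'll retreat upward and confirm with the fixed cameras.

send_rows(series=[{"tx":-1,"ty":0,"tz":0,"roll":0,"gripper":1},{"tx":-0.3,"ty":0,"tz":-2,"roll":0,"gripper":1},{"tx":-0.2,"ty":0,"tz":-3,"roll":0,"gripper":1},{"tx":-0.2,"ty":0,"tz":-4,"roll":0,"gripper":1},{"tx":0,"ty":0,"tz":-4,"roll":0,"gripper":1},{"tx":0,"ty":0,"tz":-4,"roll":0,"gripper":1},{"tx":0,"ty":0,"tz":-3,"roll":0,"gripper":1},{"tx":0,"ty":0,"tz":0,"roll":0,"gripper":1}])

```text
time: 16.1
tool_pos: [516.0, 166.5, 235.2]
tool_rot: [[0.219, 0.975, 0.041], [0.976, -0.218, -0.027], [-0.018, 0.046, -0.999]]
contact_force: [0.0, -0.3, 0.6]
finger_gap: -0.3
```

send_rows(series=[{"tx":-3.5,"ty":0,"tz":0,"roll":0,"gripper":1},{"tx":-3.5,"ty":-0.5,"tz":0,"roll":0,"gripper":1},{"tx":-3.5,"ty":-0.5,"tz":0,"roll":0,"gripper":1},{"tx":-3.5,"ty":-0.5,"tz":0,"roll":0,"gripper":1},{"tx":-3,"ty":-0.5,"tz":0,"roll":0,"gripper":1},{"tx":0,"ty":0,"tz":0,"roll":0,"gripper":1}])

```text
time: 16.7
tool_pos: [456.7, -1.4, 234.1]
tool_rot: [[0.216, 0.976, 0.04], [0.976, -0.215, -0.029], [-0.019, 0.045, -0.999]]
contact_force: [0.3, 0.1, 0.5]
finger_gap: -0.2
```

```bash
python3 s.py; python3 look.py w10; python3 -c "
from h import *
np.set_printoptions(precision=2,suppress=True)
im=ctrl.grab_frame('top');cv2.imwrite('pics/t10.png',im);cv2.imwrite('pics/t10c.png',cv2.resize(im[200:340,140:330],None,fx=4,fy=4,interpolation=cv2.INTER_CUBIC))
for c in ['top','scene']:
  if c=='scene':
    im=ctrl.grab_frame(c);cv2.imwrite('pics/s10.png',cv2.resize(im[240:390,190:390],None,fx=4,fy=4,interpolation=cv2.INTER_CUBIC))
  for t,z in [('push_face',34),('facing',34),('ball_mark',8.5),('groove',6)]:
    for r in ctrl.place_of(c,t)[:1]: print(c,t,round(r['conf'],2),r['location'],loc(at_z(c,r['location'],z)))
"; python3 s.py
```

```text
16.7 [456.703  -1.442 234.147] loc [ -34.708 -158.563] F loc 0.27459227006130693 0.19634736690972648 0.510340434164756 z axis [ 0.04  -0.029 -0.999]
yaw err deg -0.6087127314051853
push_face 0.79 [540.5, 234.7] [540.03 222.66  34.  ] [ 0.84 77.87] rel tcp [ 35.55 236.44]
facing 0.95 [555.2, 236.0] [545.76 242.99  34.  ] [ 2.28 98.95] rel tcp [ 36.99 257.51]
facing 0.22 [539.5, 194.9] [494.41 221.75  34.  ] [-43.62  67.62] rel tcp [ -8.91 226.18]
ball_mark 0.89 [541.1, 195.4] [504.81 238.98   8.5 ] [-36.98  86.61] rel tcp [ -2.27 245.17]
groove 0.78 [541.2, 193.5] [503.51 240.68   6.  ] [-38.6   88.01] rel tcp [ -3.89 246.57]
groove 0.61 [483.0, 378.9] [760.12 162.96   6.  ] [228.5   64.62] rel tcp [263.21 223.18]
template 0.57 [469.1, 226.1] [527.31 148.46   0.  ] [3.63 2.64] rel tcp [ 38.34 161.2 ]
top push_face 0.44 [354.3, 313.1] [  -8.61 -314.43]
top facing 0.45 [496.4, 344.5] [  21.07 -633.73]
top groove 0.73 [238.2, 172.8] [231.2   52.15]
scene push_face 0.85 [244.4, 317.7] [ 0.4  73.04]
scene facing 0.84 [238.8, 321.3] [-0.58 89.37]
scene ball_mark 0.67 [252.6, 336.7] [-40.96  80.27]
scene groove 0.53 [250.9, 336.4] [-35.75  81.87]
17.5 [458.368   1.542 234.933] loc [ -33.69 -155.3 ] F loc -0.5184558973017942 0.4357543742085452 0.42531044219119807 z axis [ 0.041 -0.027 -0.999]
yaw err deg -0.33808453540153294
```

View pics/t10.png

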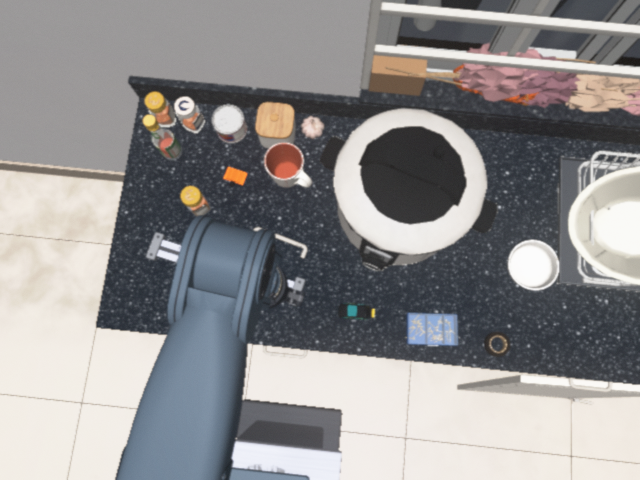

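View pics/s10.png

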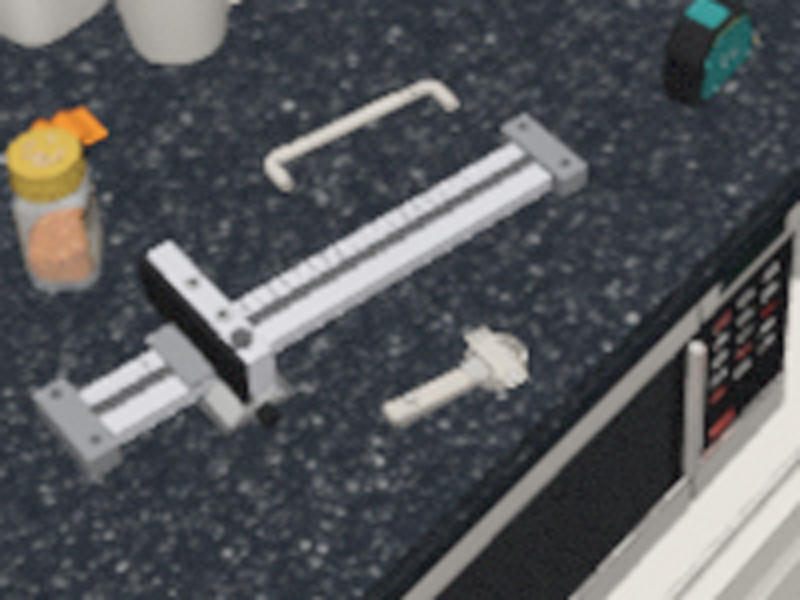

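View pics/w10.png

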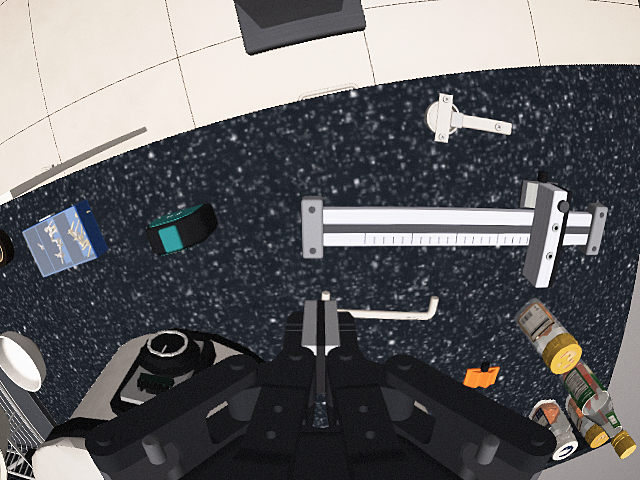

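The checks agree: the force dropped, the fence then ran about 4 mm ahead of the fingers on its own, and ball and groove coincide. The bystanders look unmoved and the hand is clear, so I'm handing in.

```bash
python3 -c "
from h import *
print(ctrl.sign_off()); print(ctrl.state()['time'])"
```

```text
the job is handed in; nothing more can be done
None
the job is handed in; nothing more can be done
```

I pushed the fence to the left with the outside of the closed fingertips, touching only its bare aluminium trailing face, until the ball dropped into the steel clamp's groove. I then backed the hand off, lifted it clear and handed the job in at about 17.5 s.

- **Feel:** the push took about 1.5 N on the plain rail and rose to about 10 N on the ramp. That is above the 5 N you described but well under the 25 N limit. It then fell to zero, and the fence moved about 4 mm ahead of the fingers by itself.
- **Ball position:** the wrist camera, with the fingers off, put the ball at y ≈ 86.7 mm along the rail. The groove, measured in the pictures before the ramp, was also at ≈ 86.7 mm.
- **Less exact checks:** the final pictures, wrist from farther off and scene, agree to about 1–2 mm. The networks' points there scatter by up to about 5 mm. The scene view alone put the fence's black face about 8 mm off what the trailing face implied. The top camera gave no final check because the arm hid the fence.
- **Surroundings:** every bystander looks where it was in the before and after pictures.
- **Mistakes on the way:** my first two move calls were refused because I left out fields. My first hand orientation ran the last joint to its limit, so I turned the hand half round before going down to the fence.

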